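# Slide holder under the stage clip

### The arm

A 6-joint arm with a two-finger parallel gripper is mounted at the origin on a cart in front of the work surface, level with it; the furniture and walls round the work are solid. World frame = base frame: x ahead of the robot, y to its left, z up, the work surface at z = 0. Lengths are in m, angles in rad, forces in N, time in s.
With the tool pointing down it reaches from about 0.35 to 0.975 m from the base axis. Payload 4.9 kg.
Tool frame: the origin (TCP) lies at the very end of the fingers, on their centre line; the grasp point (between the pads) lies 19 mm behind it (ctrl.grip_point_offset is the distance from the TCP to the grasp point, in m); z points along the fingers, y is the line along which they close (so a half turn about z gives the same grasp; the last joint's range is limited). The gripper opens to 85 mm and grips with 20 to 120 N. Pads are 22 mm wide; open, the fingers measure 114 mm over their backs; the gripper's body (76 mm by 85 mm) begins 54 mm behind the grasp point. The pads swing forward as they close: fully open they stand 13 mm farther back than shut.
Start: joints at [1.168, 0.053, 1.613, -0, 1.476, -0.119], TCP at [0.175, 0.6, 0.205] pointing down, gripper open.
Joint ranges: [-3.01, 3.01], [-1.01, 2.22], [0.06, 2.58], [-1.02, 4.17], [0.09, 2.62], [-3.14, 3.14]. Speed limits (rad/s): [2.57, 2.57, 3.14, 3.14, 3.14, 3.14].

### API

Orientations are given as a rotation vector (axis times angle).
In Python, from station import ctrl gives the robot as it stands.
- The arm moves only by the tool send_rows, never from a script. Its argument "rows" is a list of rows, each a list of 3 entries, a list of its own where there are three numbers: the finger opening in cm, from 0 to 8.54, then the shift along the tool's x, y, z in cm, then the turn about the tool's z in degrees. A call has 1 to 10 rows; each row shifts and turns the commanded pose from where the row before left it, along the tool's axes as they then stand; what a row does not reach is not made up. A row lasts 1/8 s, in which the tool goes at most 62.5 mm and 10.7 degrees, less where a joint would pass 70% of its speed; a pose out of reach is approached as far as the arm can. A call with a gripper value outside its range is refused whole. The fingers move at their own pace and stop on an object; "newtons" is the grip in N (left out, the last holds). Time passes only in rows, so rows that do not move let the fingers close. It gives the time, the measured TCP pose, the force, the opening and the grip force at its end, in the units of the state.
- ctrl.get_obs(): the state, without advancing time (a new reading comes with each control period).
- ctrl.get_image(name): name is "side" or "top" or "wrist"; returns a dict with "frame" (400x640x3 uint8, red, green, blue), "range_z" (400x640 float32, m along the optical axis (not along the pixel's ray), 0 where there is no reading), "fx", "fy", "cx", "cy" (pixels), "cam_to_world" (4x4, takes a point from camera to world coordinates). Camera axes: x right, y down, z forward; pixel columns grow to the right and rows downward; lengths in m; the calibration is good to about 2 mm. The wrist camera is an equidistant fisheye: a pixel r from the principal point sees the ray r / f radians off the axis. A picture is of the moment at which its call begins.
- ctrl.finish_job(): hands the job in; it is judged then, once.
The state is a dict: "t": time; "q": joint angles; "dq": joint speeds; "effort": joint torques, N m; "tool_pos": TCP position; "tool_rot": TCP orientation; "contact_force": force on the tool from outside, world axes, zero at the start; "wrist_torque": the same for the moment, N m; "opening": finger opening in m; "grip_force": force on a finger pad.
Only numpy, scipy, OpenCV 4.12 (cv2) and the standard library are available. Lean on these libraries where they do the work, as an engineer would, in place of code of your own. Each camera call takes 0.05 s, during which the arm holds its last target. There are 200 camera calls.

### The job

Press the spring clip of the small grey stage down by its long press bar with one fingertip, and with the other fingertip push the flat slide holder along its channel, under the raised clip foot, until it is fully home against the end stop. Keep the bar held down until the holder is home, then let go so that the clip closes on the holder, and leave the stage. Push the holder only, without picking it up or tipping it, and leave the petri dish, the yellow box and the tape roll where they are.

Things in the scene. Friction and masses are not known exactly. Their poses are not given: they have to be found in the camera images.
- stage: Grey stage plate, 190 x 134 mm, fixed. Origin: on the worktop under the channel's middle line; x = pushing direction, y to the left of it, z up. Flat deck at z = 20 mm, x = -130..60, y = -86..48 mm. Channel along x at y = 0, 53 mm wide between rails 5 mm wide and 5 mm above the deck (x = -95..50 mm). Clip hinge on the channel's right: line along x at y = -37, z = 23 mm.
- end_stop (a point): Foot of the near face of the end stop, a crossbar that closes the channel, in the channel's middle line at deck height: x = 45 mm of the stage. The bar is 10 mm high. The holder is home when its front edge meets this face.
- stage_clip (a joint): Clip hinge, rad. 0 = unpressed: bar tilted up outward, foot 2 mm above the deck, blocking the holder. 0.3 = bar fully down on its stop, level, its top 25 mm above the worktop, foot 11 mm above the deck. Foot resting on the holder: 0.13; from 0.18 up it clears the holder. Spring-returned: 3 N to start, 6.5 N fully down. Press anywhere along the bar; a fingertip may slide along it while pressing.
- press_bar (a point): Middle of the top face of the clip's press bar, a smooth steel flap right of the channel (moves with the clip). The bar is 93 mm long along the channel, 36 mm wide, 4 mm thick; when down it covers x = -105..-12, y = -79..-43 mm of the stage, its middle 61 mm from the channel's middle line.
- clip_foot (a point): Underside of the rear end (nearest the holder) of the clip's foot, a rubber roller 14 mm long that overhangs the channel at x = 18..32 mm, y about -9 mm of the stage (moves with the clip, up as the bar goes down).
- holder: White flat slide holder, 70 mm long (x), 50 wide (y), plate 6 mm thick, glass slide on top, upright lip 4 mm thick over its full rear edge, 16 mm high in all; about 60 g, loose. Origin: centre of the underside; x points to the end stop; front edge at +35, lip's rear face at -35 mm. Starts in the channel short of the foot, 36 to 56 mm from home; home its origin is at x = 10 mm of the stage.
- holder_lip (a point): Point on the rear face of the holder's lip, mid-width, 11 mm above the deck: where a fingertip pushes. With the bar fully down, two level fingertips, one resting on the bar, put the other 5 mm above the deck, well below the lip's top (16 mm) and clear of the deck.
- petri_2: Bystander: round petri dish, 90 mm across, 14 mm high, origin at its underside's centre.
- yellow_box: Bystander: small yellow carton, 70 x 100 x 70 mm, origin at its underside's centre.
- tape_roll: Bystander: roll of label tape, 83 mm across, 18 mm high, origin at its underside's centre.
Mind the look-alikes: they are no part of the job. There is more than one size of the holder; the one meant has the size given above.

How it is judged:
By the outcome, as a careful person would: the job done as asked, in the order asked, and still so for the second after the job is handed in, with the robot touching nothing.
It also fails if it takes over 35 s, if anything falls off the work surface, if the arm or the gripper's body presses on something with over 40 N, if the wrist force passes 120 N, or if a joint passes its speed limit or range.

## Working session

There is one attempt and no reset: what is moved stays moved. The work goes in short steps, Python scripts to look and compute and a tool call to move; the robot and the scene stay as the last step left them, time stands still between calls to the robot, and variables do not carry over. Pictures are saved under pics/ and viewed, at most 10 in all, crops included, and the job is handed in when it is done.

Besides the shell and the picture viewer there is one more tool, called by a JSON object that holds its "op" and its "data". send_rows: Moves the arm, as the interface text tells. Its arguments: {"type":"object","properties":{"rows":{"type":"array","items":{"type":"array"}},"newtons":{"type":"number"}},"required":["rows"]}

```bash
ls; mkdir -p pics; python3 - <<'E'
from station import ctrl
import cv2,numpy as np
o=ctrl.get_obs();print({k:np.round(v,3) for k,v in o.items()})
for n in("top","side"):
    d=ctrl.get_image(n);np.savez(n+".npz",**d);cv2.imwrite(f"pics/{n}0.png",d["frame"][:,:,::-1]);print(n,d["fx"],d["cx"],d["cy"],d["cam_to_world"].round(3))
E
```

```text
pics
{'t': np.float64(0.0), 'q': array([ 1.168,  0.053,  1.614,  0.   ,  1.476, -0.119]), 'dq': array([-0.001,  0.   , -0.001, -0.   , -0.001, -0.001]), 'effort': array([-2.0000e-03, -3.9368e+01, -3.7017e+01, -0.0000e+00,  7.0000e-03,
        0.0000e+00]), 'tool_pos': array([0.175, 0.599, 0.204]), 'tool_rot': array([-4.440e-01, -3.109e+00,  3.000e-03]), 'contact_force': array([-0.074, -1.257,  0.423]), 'wrist_torque': array([ 0.023, -0.006,  0.027]), 'grip_force': np.float64(0.0), 'opening': np.float64(0.085)}
top 460.78379163714476 318.69594952153307 195.69513204488575 [[ 0.002 -0.989  0.151  0.302]
 [-1.    -0.     0.011  0.008]
 [-0.01  -0.151 -0.989  1.427]
 [ 0.     0.     0.     1.   ]]
side 398.5033651536382 324.41272716833254 196.62651984480746 [[-0.99  -0.09   0.105  0.422]
 [-0.138  0.63  -0.764  0.744]
 [ 0.003 -0.771 -0.636  0.687]
 [ 0.     0.     0.     1.   ]]
```

View pics/top0.png

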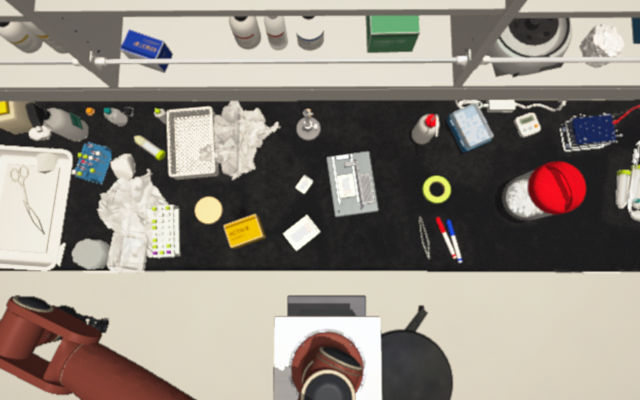

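View pics/side0.png

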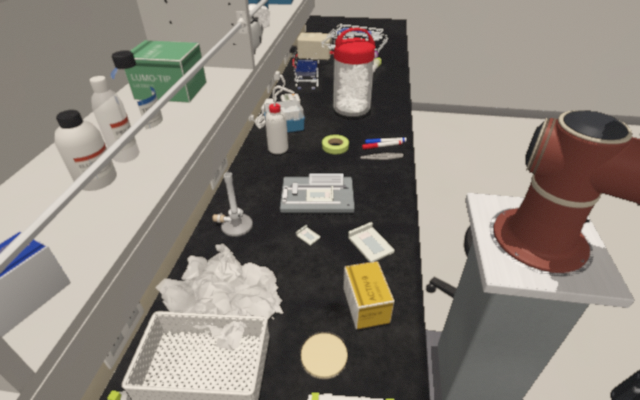

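The stage is at top (353,183) and side (317,194). There are three possible holders: a small white one at top (304,184), a bigger white one at top (301,233), and the one in the stage channel at about top (346,186). The one in the channel fits the description, so I'll check it in a close crop.

```bash
python3 - <<'E'
import cv2,numpy as np
t=np.load("top.npz")["frame"][145:223,320:390,::-1];s=np.load("side.npz")["frame"][165:220,270:365,::-1]
a=cv2.resize(t,None,fx=5.6,fy=5.6,interpolation=2);b=cv2.resize(s,None,fx=4,fy=4,interpolation=2)
c=np.zeros((max(a.shape[0],b.shape[0]),a.shape[1]+b.shape[1],3),np.uint8);c[:a.shape[0],:a.shape[1]]=a;c[:b.shape[0],a.shape[1]:]=b
print(c.shape);cv2.imwrite("pics/crop.png",c)
E
```

```text
(437, 772, 3)
```

View pics/crop.png

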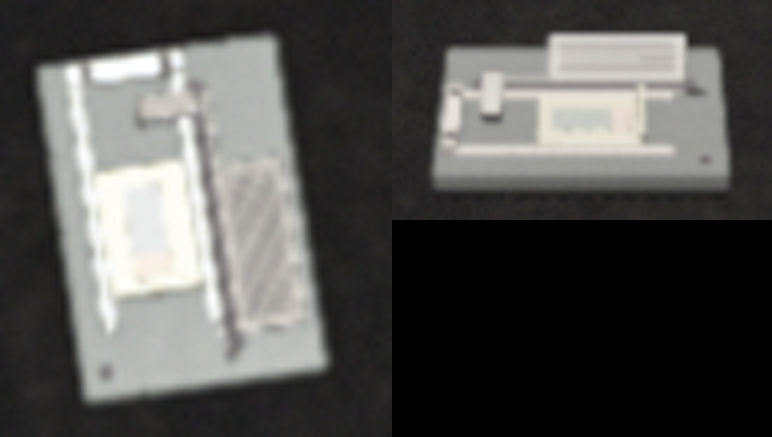

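```bash
cat > h.py <<'E'
import numpy as np,cv2
from scipy.spatial.transform import Rotation as R
def cast(d,uv,z):
    uv=np.atleast_2d(uv).astype(float);M=d["cam_to_world"]
    r=np.c_[(uv[:,0]-d["cx"])/d["fx"],(uv[:,1]-d["cy"])/d["fy"],np.ones(len(uv))]@M[:3,:3].T
    return M[:3,3]+r*((z-M[2,3])/r[:,2])[:,None]
def fish(d,uv,z):
    uv=np.atleast_2d(uv).astype(float);M=d["cam_to_world"]
    p=np.c_[(uv[:,0]-d["cx"])/d["fx"],(uv[:,1]-d["cy"])/d["fy"]];t=np.linalg.norm(p,axis=1,keepdims=True)
    r=np.c_[p/np.maximum(t,1e-9)*np.sin(t),np.cos(t)]@M[:3,:3].T
    return M[:3,3]+r*((z-M[2,3])/r[:,2])[:,None]
C=np.array([[60,48],[60,-86],[-130,-86],[-130,48]])/1000.
def pose(P):  # P world xy of TL,TR,BR,BL deck corners -> yaw, origin
    P=P[:,:2];a=C-C.mean(0);b=P-P.mean(0)
    th=np.arctan2((a[:,0]*b[:,1]-a[:,1]*b[:,0]).sum(),(a*b).sum())
    r=np.array([[np.cos(th),-np.sin(th)],[np.sin(th),np.cos(th)]]);o=P.mean(0)-r@C.mean(0)
    return th,o,r,np.linalg.norm(P-(C@r.T+o),axis=1)
E
python3 - <<'E'
from h import *
t=np.load("top.npz");s=np.load("side.npz")
f=lambda p,k,o:(np.array(p)+.5)/k-.5+o
P=cast(t,f([[38,65],[277,35],[328,368],[86,402]],5.6,[320,145]),.02)
th,o,r,e=pose(P);print("top",np.degrees(th),o,e)
print("holder",((cast(t,f([[95,172],[188,160],[206,287],[118,297]],5.6,[320,145]),.028)[:,:2]-o)@r*1000).round(1))
g=np.array([[392,0]])
P=cast(s,f(np.array([[433,177],[446,47],[719,48],[729,180]])-g,4,[270,165]),.02)
th2,o2,r2,e=pose(P);print("side",np.degrees(th2),o2,e)
print("lip top",((cast(s,f(np.array([[644,82],[643,142]])-g,4,[270,165]),.036)[:,:2]-o2)@r2*1000).round(1))
yw=o+r@np.array([-.092,-.03]);print("grip centre above",yw)
E
```

```text
top 7.728205999835976 [ 0.58802118 -0.05736123] [0.00068469 0.0005919  0.00037248 0.00042181]
holder [[ -5.6  25.7]
 [ -5.8 -26.1]
 [-77.3 -25.6]
 [-76.3  22.9]]
side 7.801973425910685 [ 0.586675   -0.04984216] [0.00243101 0.0027489  0.00244133 0.00340333]
lip top [[-76.4 -28.8]
 [-75.   33.3]]
grip centre above [ 0.50089103 -0.09946035]
```

```bash
cat >> h.py <<'E'
def go(o,xy,z,th):  # turn and shift (final tool axes, cm)
    Rt=R.from_rotvec(o["tool_rot"]).as_matrix();y=Rt[:,1]
    cur=np.degrees(np.arctan2(y[1],y[0]));turn=-(np.degrees(th)+90-cur)
    Rf=Rt@R.from_euler("z",turn,degrees=True).as_matrix()
    return turn,100*Rf.T@(np.r_[xy,z]-o["tool_pos"])
E
python3 - <<'E'
from h import *
from station import ctrl
th=np.radians(7.73);r=np.array([[np.cos(th),-np.sin(th)],[np.sin(th),np.cos(th)]]);O=np.array([.588,-.0574])
print(go(ctrl.get_obs(),O+r@[-.094,-.030],.13,th))
E
```

```text
(np.float64(-23.992077647642574), array([-22.71917895, -73.6331173 ,   7.51133977]))
```

{"op": "send_rows", "data": {"rows": [[4.5,[0,0,0],-8],[4.5,[0,0,0],-8],[4.5,[0,0,0],-8],[4.5,[-1.5,-4.9,0],0],[4.5,[-1.5,-4.9,0],0],[4.5,[-1.5,-4.9,0],0],[4.5,[-1.5,-4.9,0],0],[4.5,[-1.5,-4.9,0],0],[4.5,[-1.5,-4.9,0],0],[4.5,[-1.5,-4.9,0],0]]}}

```text
t: 1.35
tool_pos: [0.3254, 0.2726, 0.2049]
tool_rot: [0.213, -3.134, 0.0]
contact_force: [0.7, 0.5, -0.7]
opening: 0.045
grip_force: 0.0
```

{"op": "send_rows", "data": {"rows": [[4.5,[-1.5,-4.9,0],0],[4.5,[-1.5,-4.9,0],0],[4.5,[-1.5,-4.9,0],0],[4.5,[-1.5,-4.9,1.5],0],[4.5,[-1.5,-4.9,1.5],0],[4.5,[-1.5,-4.9,1.5],0],[4.5,[-1.5,-4.9,1.5],0],[4.5,[-1.5,-4.9,1.5],0],[4.5,[0,0,0],0],[4.5,[0,0,0],0]]}}

```text
t: 2.6
tool_pos: [0.4965, -0.0977, 0.1299]
tool_rot: [0.211, -3.133, -0.001]
contact_force: [0.2, -0.9, 0.4]
opening: 0.045
grip_force: 0.0
```

```bash
python3 - <<'E'
from h import *
from station import ctrl
o=ctrl.get_obs();print(o["t"],o["tool_pos"],o["tool_rot"],o["contact_force"],o["opening"])
d=ctrl.get_image("wrist");np.savez("w1.npz",**d);print(d["fx"],d["cx"],d["cy"],d["cam_to_world"].round(3));cv2.imwrite("pics/w1.png",d["frame"][:,:,::-1])
E
```

```text
2.6 [ 0.49646307 -0.09772077  0.12985295] [ 2.11352650e-01 -3.13339375e+00 -1.33628060e-03] [ 0.19855367 -0.87400348  0.39469149] 0.04503322812652334
309.70691628693146 319.2612508389827 196.87149928707322 [[-0.133  0.946  0.296  0.421]
 [ 0.991  0.127  0.042 -0.108]
 [ 0.002  0.299 -0.954  0.301]
 [ 0.     0.     0.     1.   ]]
```

View pics/w1.png

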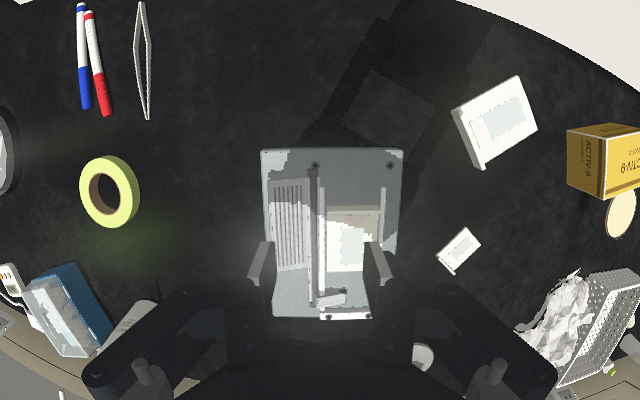

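The wrist view shows the stage at columns 262-403 and rows 148-320. The fingertips are near (262,262) and (378,262), and the holder's lip is near row 208. I'll enlarge this to measure it.

```bash
python3 - <<'E'
import cv2,numpy as np
t=np.load("w1.npz")["frame"][140:325,235:415,::-1]
cv2.imwrite("pics/w1c.png",cv2.resize(t,None,fx=3.2,fy=3.2,interpolation=2))
E
```

```text
(no output)
```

View pics/w1c.png

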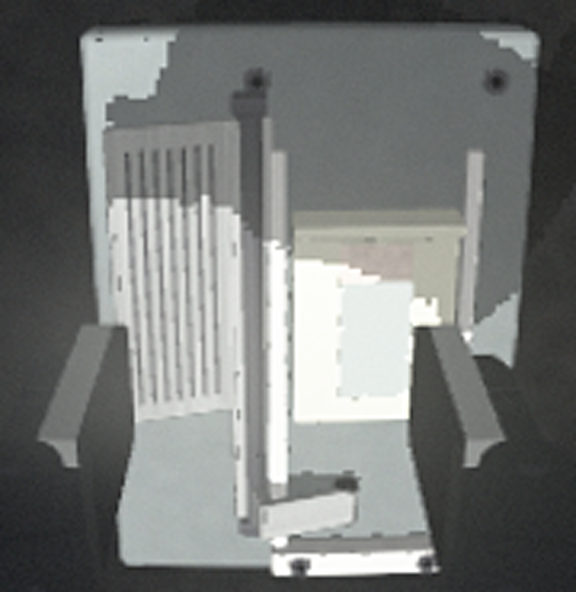

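```bash
python3 - <<'E'
from h import *
d=np.load("w1.npz");f=lambda p:(np.array(p)+.5)/3.2-.5+[235,140]
th=np.radians(7.73);r=np.array([[np.cos(th),-np.sin(th)],[np.sin(th),np.cos(th)]]);O=np.array([.588,-.0574])
L=lambda p,z:((fish(d,f(p),z)[:,:2]-O)@r*1000).round(1)
print("rear corners",L([[82,32],[540,34]],.02));print("front right",L([[120,567]],.02))
print("rails rear",L([[280,152],[475,152]],.025))
print("lip top rear",L([[295,211],[463,210]],.036));print("stop top near face",L([[272,537],[435,540]],.03))
print("bar",L([[106,130],[238,122],[135,420],[232,405]],.032))
E
```

```text
rear corners [[-129.9  -82. ]
 [-129.6   51.2]]
front right [[ 61.2 -82.3]]
rails rear [[-95.1 -24.9]
 [-95.1  32.2]]
lip top rear [[-80.8 -20.8]
 [-80.9  27.3]]
stop top near face [[ 38.3 -27.4]
 [ 41.2  28.6]]
bar [[-103.6  -74. ]
 [-105.7  -36.7]
 [  -9.6  -70.6]
 [ -15.5  -39.8]]
```

```bash
python3 - <<'E'
from h import *
from station import ctrl
th=np.radians(7.73);r=np.array([[np.cos(th),-np.sin(th)],[np.sin(th),np.cos(th)]]);O=np.array([.588,-.0574])
o=ctrl.get_obs();print(go(o,O+r@[-.098,-.029],.045,th),(o["tool_pos"][:2]-O)@r)
E
```

```text
(np.float64(0.042967709809275334), array([ 0.21085437, -0.17332604,  8.53370309])) [-0.09588167 -0.02729829]
```

{"op": "send_rows", "data": {"rows": [[4.5,[0.2,-0.2,1],0],[4.5,[0,0,1.5],0],[4.5,[0,0,1.5],0],[4.5,[0,0,1.5],0],[4.5,[0,0,1.5],0],[4.5,[0,0,1.0],0],[4.5,[0,0,0.5],0],[4.5,[0,0,0],0]]}}

```text
t: 3.65
tool_pos: [0.4952, -0.1003, 0.0451]
tool_rot: [0.212, -3.134, -0.0]
contact_force: [1.3, 0.6, 0.5]
opening: 0.0449
grip_force: 0.0
```

{"op": "send_rows", "data": {"rows": [[4.5,[0,0,0.4],0],[4.5,[0,0,0.4],0],[4.5,[0,0,0.2],0],[4.5,[0,0,0],0]]}}

```text
t: 4.15
tool_pos: [0.4951, -0.1002, 0.0351]
tool_rot: [0.212, -3.134, -0.0]
contact_force: [0.2, -0.0, -0.7]
opening: 0.045
grip_force: 0.0
```

```bash
python3 - <<'E'
from h import *
from station import ctrl
d=ctrl.get_image("wrist");a=cv2.resize(d["frame"][140:325,235:415,::-1],None,fx=2.1,fy=2.1,interpolation=2)
s=ctrl.get_image("side");b=cv2.resize(s["frame"][130:225,255:385,::-1],(390,a.shape[0]*3//4),interpolation=2)
c=np.zeros((a.shape[0],a.shape[1]+390,3),np.uint8);c[:,:a.shape[1]]=a;c[:b.shape[0],a.shape[1]:]=b
cv2.imwrite("pics/n2.png",c)
E
```

```text
(no output)
```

View pics/n2.png

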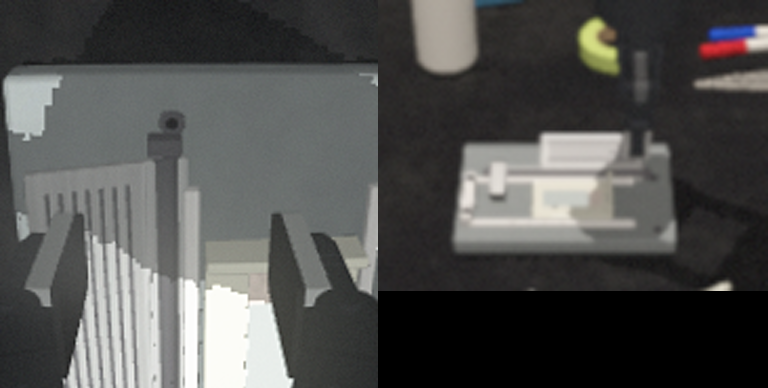

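```bash
cat >> h.py <<'E'
def proj(d,P):
    M=d["cam_to_world"];p=(np.atleast_2d(P)-M[:3,3])@M[:3,:3];n=np.linalg.norm(p[:,:2],axis=1);t=np.arctan2(n,p[:,2])
    return np.c_[d["cx"]+d["fx"]*t*p[:,0]/n,d["cy"]+d["fy"]*t*p[:,1]/n]
E
python3 - <<'E'
from h import *
from station import ctrl
o=ctrl.get_obs();d=ctrl.get_image("wrist");np.savez("w2.npz",**d);T=R.from_rotvec(o["tool_rot"]).as_matrix()
for x in(.011,-.011):
  for z in (0,-.005,-.02):
    print(x,z,((proj(d,o["tool_pos"]+T@[x,.0225,z])-[235,140])*2.1).round())
f=lambda p:(np.array(p)+.5)/2.1-.5+[235,140]
th=np.radians(7.73);r=np.array([[np.cos(th),-np.sin(th)],[np.sin(th),np.cos(th)]]);O=np.array([.588,-.0574])
L=lambda p,z:((fish(d,f(p),z)[:,:2]-O)@r*1000).round(1)
print("lip top rear",L([[207,241],[359,236]],.036), "deck rear",L([[8,70]],.02),"rails",L([[192,190],[372,186]],.025),"bar rear",L([[27,175],[150,163]],.033))
print("finger strip",L([[272,213],[302,293],[328,288]],.039),((o["tool_pos"][:2]-O)@r*1000))
E
```

```text
0.011 0 [[257. 158.]]
0.011 -0.005 [[259. 164.]]
0.011 -0.02 [[266. 186.]]
-0.011 0 [[254. 228.]]
-0.011 -0.005 [[256. 235.]]
-0.011 -0.02 [[262. 261.]]
lip top rear [[-82.8 -21.5]
 [-83.4  24.6]] deck rear [[-131.   -80.9]] rails [[-94.5 -25.8]
 [-95.1  30.5]] bar rear [[-102.5  -74.2]
 [-106.5  -38. ]]
finger strip [[-93.3  -3.2]
 [-65.7   7.9]
 [-67.2  15.9]] [-97.64436942 -30.0441002 ]
```

```bash
python3 - <<'E'
from h import *
from station import ctrl
d=np.load("w2.npz");o=ctrl.get_obs();T=R.from_rotvec(o["tool_rot"]).as_matrix()
v,u=np.mgrid[230:300,235:415];p=np.stack([(u-d["cx"])/d["fx"],(v-d["cy"])/d["fy"]],-1);t=np.linalg.norm(p,axis=-1,keepdims=True)
ray=np.concatenate([p/t*np.tan(t),np.ones_like(t)],-1);Z=d["range_z"][230:300,235:415]
W=(ray*Z[...,None])@d["cam_to_world"][:3,:3].T+d["cam_to_world"][:3,3]
q=(W-o["tool_pos"])@T*1000
for (a,b) in [(70,230),(60,250),(45,280),(80,230),(75,260),(278,230),(290,260),(305,285),(315,285),(285,290),(280,250),(120,300),(280,320)]:
  i,j=int(b/2.1+140)-230,int(a/2.1); print((a,b),q[i,j].round(1) if 0<=i<70 else None,Z[i,j].round(3))
E
```

```text
(70, 230) [ 10.2 -24.1 -42.2] 0.142
(60, 250) [ 11.  -24.6 -53.4] 0.131
(45, 280) [ 10.3 -25.8 -64.1] 0.121
(80, 230) [  7.7 -22.6 -37.2] 0.148
(75, 260) [  5.6 -22.7 -47.4] 0.139
(278, 230) [  8.4  22.7 -38.9] 0.146
(290, 260) [  9.9  23.  -55.2] 0.13
(305, 285) [ 10.5  24.1 -66. ] 0.119
(315, 285) [ 10.5  26.1 -66.2] 0.119
(285, 290) [  2.5  22.1 -55.5] 0.132
(280, 250) [  6.2  22.5 -44.7] 0.141
(120, 300) [-37.7 -18.2   3.1] 0.2
(280, 320) [ -7.5  22.4 -52.1] 0.138
```

```bash
python3 - <<'E'
from h import *
from station import ctrl
o=ctrl.get_obs();T=R.from_rotvec(o["tool_rot"]).as_matrix();
for n in ("side","top"):
    d=ctrl.get_image(n);v,u=np.mgrid[:400,:640]
    W=(np.stack([(u-d["cx"])/d["fx"],(v-d["cy"])/d["fy"],np.ones(u.shape)],-1)*d["range_z"][...,None])@d["cam_to_world"][:3,:3].T+d["cam_to_world"][:3,3]
    q=(W-o["tool_pos"])@T*1000
    m=(abs(q[...,0])<25)&(abs(q[...,1])<60)&(q[...,2]<-6)&(q[...,2]>-70)
    print(n,m.sum());k=np.argwhere(m)
    for a,b in k[np.argsort(-q[m][:,2])][:25]: print((b,a),q[a,b].round(0),d["frame"][a,b])
    if n=="side": cv2.imwrite("pics/s3.png",cv2.resize(d["frame"][140:215,280:380,::-1],None,fx=7,fy=7,interpolation=2))
E
```

```text
side 79
(np.int64(338), np.int64(181)) [ -8.  27. -28.] [109 106 103]
(np.int64(341), np.int64(181)) [ -0.  28. -29.] [93 91 88]
(np.int64(340), np.int64(181)) [ -3.  29. -29.] [89 86 85]
(np.int64(339), np.int64(181)) [ -5.  29. -29.] [91 90 87]
(np.int64(343), np.int64(181)) [  5.  29. -30.] [100  99  96]
(np.int64(342), np.int64(181)) [  2.  29. -30.] [93 91 89]
(np.int64(344), np.int64(181)) [  8.  30. -31.] [118 116 113]
(np.int64(344), np.int64(180)) [  8.  26. -31.] [115 113 109]
(np.int64(337), np.int64(181)) [-10.  31. -31.] [120 117 113]
(np.int64(338), np.int64(180)) [ -8.  27. -32.] [100  98  96]
(np.int64(345), np.int64(180)) [ 10.  29. -33.] [127 125 122]
(np.int64(337), np.int64(180)) [-11.  30. -34.] [125 122 119]
(np.int64(339), np.int64(180)) [ -5.  31. -35.] [68 66 67]
(np.int64(338), np.int64(179)) [ -8.  27. -35.] [99 97 93]
(np.int64(337), np.int64(179)) [-10.  28. -35.] [125 122 118]
(np.int64(345), np.int64(179)) [ 10.  28. -36.] [144 142 138]
(np.int64(340), np.int64(180)) [ -3.  33. -36.] [56 55 54]
(np.int64(344), np.int64(179)) [  7.  30. -37.] [119 117 114]
(np.int64(345), np.int64(178)) [ 10.  26. -37.] [142 141 136]
(np.int64(343), np.int64(180)) [  5.  35. -38.] [83 81 79]
(np.int64(341), np.int64(180)) [ -1.  35. -38.] [55 55 55]
(np.int64(344), np.int64(178)) [  7.  27. -38.] [117 116 113]
(np.int64(342), np.int64(180)) [  2.  36. -38.] [60 60 58]
(np.int64(338), np.int64(178)) [ -8.  27. -38.] [100  98  95]
(np.int64(337), np.int64(178)) [-11.  29. -39.] [127 124 121]
top 4
(np.int64(353), np.int64(204)) [  9.  22. -36.] [83 84 81]
(np.int64(352), np.int64(204)) [  8.  25. -38.] [88 89 87]
(np.int64(349), np.int64(203)) [  5.  34. -41.] [69 70 69]
(np.int64(349), np.int64(202)) [  4.  34. -54.] [44 46 46]
```

View pics/s3.png

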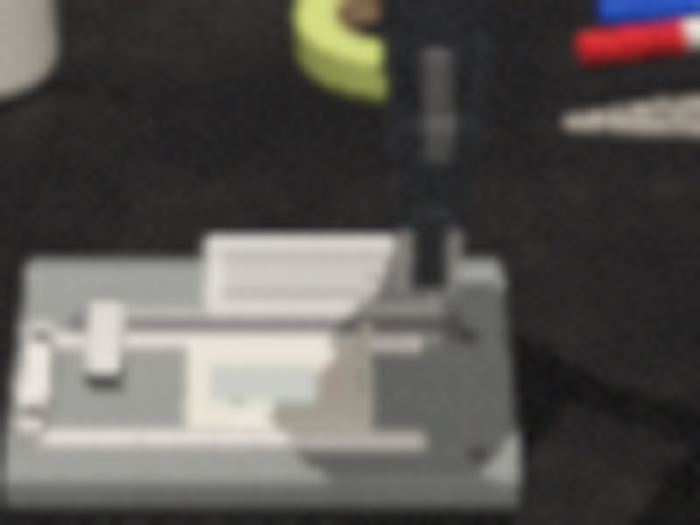

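The finger points measured in the side and wrist depth end about 28 mm behind the TCP at this opening. That leaves the tips well clear of the bar, so I'll go down in small steps and watch the force.

{"op": "send_rows", "data": {"rows": [[4.5,[0,0,0.3],0],[4.5,[0,0,0.3],0],[4.5,[0,0,0],0]]}}

```text
t: 4.78
tool_pos: [0.4948, -0.1001, 0.0288]
tool_rot: [0.212, -3.134, -0.001]
contact_force: [0.5, -0.3, -0.8]
opening: 0.0453
grip_force: 0.0
```

{"op": "send_rows", "data": {"rows": [[4.5,[0,0,0.3],0],[4.5,[0,0,0.2],0],[4.5,[0,0,0],0]]}}

```text
t: 5.15
tool_pos: [0.495, -0.1002, 0.024]
tool_rot: [0.212, -3.134, -0.0]
contact_force: [0.1, 0.7, 1.0]
opening: 0.045
grip_force: 0.0
```

{"op": "send_rows", "data": {"rows": [[4.5,[0,0,0.2],0],[4.5,[0,0,0.2],0],[4.5,[0,0,0],0]]}}

```text
t: 5.52
tool_pos: [0.495, -0.1002, 0.0201]
tool_rot: [0.212, -3.134, -0.0]
contact_force: [-0.2, -0.5, -0.1]
opening: 0.0446
grip_force: 0.0
```

```bash
python3 - <<'E'
from h import *
from station import ctrl
o=ctrl.get_obs();T=R.from_rotvec(o["tool_rot"]).as_matrix();print(o["tool_pos"],o["contact_force"])
d=ctrl.get_image("wrist");v,u=np.mgrid[200:325,235:415];p=np.stack([(u-d["cx"])/d["fx"],(v-d["cy"])/d["fy"]],-1);t=np.linalg.norm(p,axis=-1,keepdims=True)
W=(np.concatenate([p/t*np.tan(t),np.ones_like(t)],-1)*d["range_z"][200:325,235:415,None])@d["cam_to_world"][:3,:3].T+d["cam_to_world"][:3,3]
q=(W-o["tool_pos"])@T*1000
for s in(1,-1):
    m=(abs(q[...,0])<14)&(s*q[...,1]>18)&(s*q[...,1]<45)&(q[...,2]<-18)
    k=q[m];print(s,k[np.argsort(-k[:,2])][:12].round(0).tolist())
cv2.imwrite("pics/w4.png",cv2.resize(d["frame"][140:325,235:415,::-1],None,fx=3.2,fy=3.2,interpolation=2))
E
```

```text
[ 0.49503464 -0.10021715  0.02006391] [-0.19392366 -0.50497797 -0.10068274]
1 [[-1.0, 22.0, -30.0], [-4.0, 23.0, -30.0], [-3.0, 23.0, -30.0], [-2.0, 22.0, -31.0], [-2.0, 22.0, -31.0], [8.0, 22.0, -31.0], [-6.0, 23.0, -31.0], [-4.0, 22.0, -32.0], [-8.0, 23.0, -32.0], [7.0, 22.0, -32.0], [-4.0, 22.0, -32.0], [-7.0, 22.0, -32.0]]
-1 [[7.0, -39.0, -18.0], [2.0, -37.0, -18.0], [1.0, -38.0, -18.0], [7.0, -43.0, -18.0], [-5.0, -44.0, -18.0], [6.0, -36.0, -18.0], [2.0, -39.0, -18.0], [-3.0, -40.0, -18.0], [-3.0, -41.0, -18.0], [4.0, -39.0, -18.0], [6.0, -41.0, -18.0], [1.0, -39.0, -18.0]]
```

View pics/w4.png

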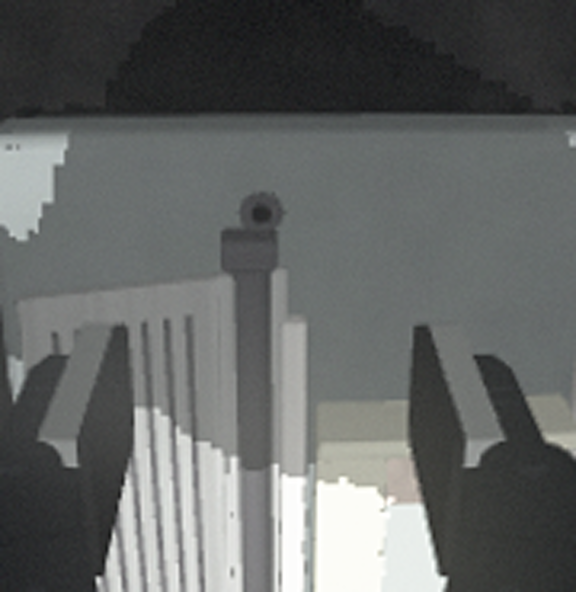

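Tips end about 30 mm behind the TCP: left tip at column 430 behind the lip (row 400), right tip at column 100 over the bar. Still no contact, so I continue down.

{"op": "send_rows", "data": {"rows": [[4.5,[0,0,0.4],0],[4.5,[0,0,0.4],0],[4.5,[0,0,0.2],0],[4.5,[0,0,0],0]]}}

```text
t: 6.08
tool_pos: [0.495, -0.1002, 0.01]
tool_rot: [0.212, -3.134, -0.0]
contact_force: [0.2, 0.0, -0.7]
opening: 0.0453
grip_force: 0.0
```

{"op": "send_rows", "data": {"rows": [[4.5,[0,0,0.2],0],[4.5,[0,0,0.2],0],[4.5,[0,0,0],0]]}}

```text
t: 6.45
tool_pos: [0.495, -0.1002, 0.0061]
tool_rot: [0.212, -3.134, -0.0]
contact_force: [0.5, -0.6, -0.9]
opening: 0.0445
grip_force: 0.0
```

{"op": "send_rows", "data": {"rows": [[4.5,[0,0,0.2],0],[4.5,[0,0,0.2],0],[4.5,[0,0,0],0]]}}

```text
t: 6.82
tool_pos: [0.4957, -0.1008, 0.0028]
tool_rot: [-0.212, 3.134, -0.002]
contact_force: [-0.3, -2.0, 3.1]
opening: 0.045
grip_force: 1.6
```

{"op": "send_rows", "data": {"rows": [[4.5,[0,0,0.2],0],[4.5,[0,0,0],0]]}}

```text
t: 7.08
tool_pos: [0.4959, -0.1008, 0.0008]
tool_rot: [-0.212, 3.133, -0.002]
contact_force: [-1.1, -2.4, 4.9]
opening: 0.0448
grip_force: 2.1
```

{"op": "send_rows", "data": {"rows": [[4.5,[0,0,0.2],0],[4.5,[0,0,0],0]]}}

```text
t: 7.32
tool_pos: [0.496, -0.1009, -0.0011]
tool_rot: [-0.212, 3.133, -0.002]
contact_force: [-0.6, -3.1, 5.6]
opening: 0.0449
grip_force: 2.5
```

{"op": "send_rows", "data": {"rows": [[4.5,[0,0,0.2],0],[4.5,[0,0,0],0]]}}

```text
t: 7.58
tool_pos: [0.496, -0.1012, -0.0029]
tool_rot: [-0.212, 3.133, -0.003]
contact_force: [-0.8, -3.3, 5.4]
opening: 0.0448
grip_force: 3.0
```

{"op": "send_rows", "data": {"rows": [[4.5,[0,0,0.1],0],[4.5,[0,0,0],0]]}}

```text
t: 7.82
tool_pos: [0.4961, -0.1013, -0.0036]
tool_rot: [-0.212, 3.133, -0.003]
contact_force: [-1.9, -3.5, 7.5]
opening: 0.0449
grip_force: 3.9
```

{"op": "send_rows", "data": {"rows": [[4.5,[0,0,0.1],0],[4.5,[0,0,0],0]]}}

```text
t: 8.07
tool_pos: [0.4961, -0.1013, -0.0038]
tool_rot: [-0.212, 3.134, -0.003]
contact_force: [-4.9, -3.1, 12.6]
opening: 0.0448
grip_force: 6.5
```

```bash
python3 - <<'E'
from h import *
from station import ctrl
o=ctrl.get_obs();th=np.radians(7.73);r=np.array([[np.cos(th),-np.sin(th)],[np.sin(th),np.cos(th)]]);O=np.array([.588,-.0574])
print(((o["tool_pos"][:2]-O)@r*1000),go(o,O+r@[-.036,-.03],0,th))
s=ctrl.get_image("side");cv2.imwrite("pics/s5.png",cv2.resize(s["frame"][140:215,280:380,::-1],None,fx=7,fy=7,interpolation=2))
E
```

```text
[-96.9581485  -31.18951096] (np.float64(0.019012757736902586), array([-6.09605717,  0.11811612, -0.37936935]))
```

View pics/s5.png

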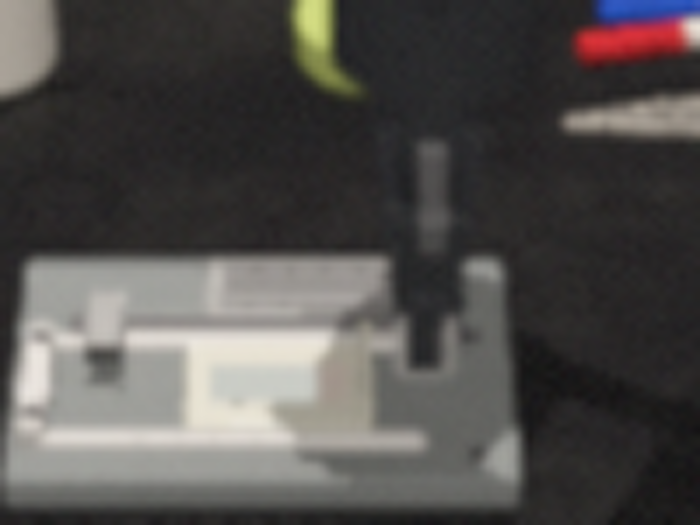

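The bar is level, the foot (row 300) is raised, and the finger (columns 405-455) is behind the lip (column 373). Now I push.

{"op": "send_rows", "data": {"rows": [[4.5,[-0.3,0,0],0],[4.5,[-0.3,0,0],0],[4.5,[-0.3,0,0],0],[4.5,[-0.3,0,0],0],[4.5,[-0.3,0,0],0],[4.5,[-0.3,0,0],0],[4.5,[0,0,0],0]]}}

```text
t: 9.0
tool_pos: [0.5119, -0.0985, -0.0039]
tool_rot: [0.212, -3.13, 0.001]
contact_force: [-11.6, -1.1, 18.4]
opening: 0.0448
grip_force: 9.7
```

{"op": "send_rows", "data": {"rows": [[4.5,[-0.4,0,0],0],[4.5,[-0.4,0,0],0],[4.5,[-0.4,0,0],0],[4.5,[-0.4,0,0],0],[4.5,[-0.4,0,0],0],[4.5,[-0.4,0,0],0],[4.5,[-0.4,0,0],0],[4.5,[0,0,0],0]]}}

```text
t: 10.0
tool_pos: [0.5398, -0.0947, -0.0037]
tool_rot: [0.212, -3.13, 0.001]
contact_force: [-12.0, -1.5, 19.8]
opening: 0.0448
grip_force: 9.9
```

```bash
python3 - <<'E'
from h import *
from station import ctrl
o=ctrl.get_obs();th=np.radians(7.73);r=np.array([[np.cos(th),-np.sin(th)],[np.sin(th),np.cos(th)]]);O=np.array([.588,-.0574])
print(((o["tool_pos"][:2]-O)@r*1000),go(o,O+r@[-.036,-.03],0,th))
s=ctrl.get_image("side");cv2.imwrite("pics/s6.png",cv2.resize(s["frame"][140:215,280:380,::-1],None,fx=7,fy=7,interpolation=2))
E
```

```text
[-52.77034239 -30.44694234] (np.float64(0.008793538818594016), array([-1.67542185,  0.04457102, -0.3753486 ]))
```

View pics/s6.png

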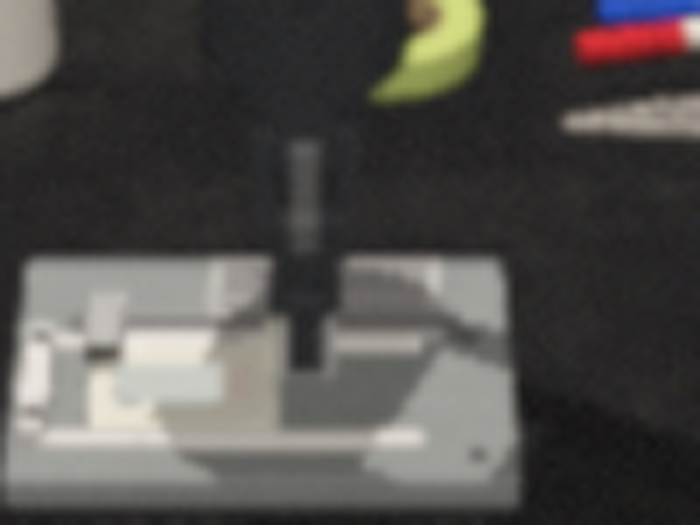

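The holder's front edge (column 88) has passed under the raised foot. About 15 mm remains to the stop (about column 50).

{"op": "send_rows", "data": {"rows": [[4.5,[-0.3,0,0],0],[4.5,[-0.3,0,0],0],[4.5,[-0.3,0,0],0],[4.5,[-0.3,0,0],0],[4.5,[-0.1,0,0],0],[4.5,[0,0,0],0]]}}

```text
t: 10.8
tool_pos: [0.5517, -0.093, -0.0037]
tool_rot: [0.211, -3.128, 0.001]
contact_force: [-14.1, -1.0, 21.9]
opening: 0.0448
grip_force: 11.0
```

{"op": "send_rows", "data": {"rows": [[4.5,[-0.1,0,0],0],[4.5,[-0.1,0,0],0],[4.5,[0,0,0],0]]}}

```text
t: 11.18
tool_pos: [0.554, -0.0928, -0.0037]
tool_rot: [0.211, -3.129, 0.001]
contact_force: [-12.6, -1.6, 21.9]
opening: 0.0448
grip_force: 10.6
```

{"op": "send_rows", "data": {"rows": [[4.5,[-0.1,0,0],0],[4.5,[0,0,0],0]]}}

```text
t: 11.42
tool_pos: [0.554, -0.0928, -0.0037]
tool_rot: [0.211, -3.126, 0.001]
contact_force: [-16.7, -2.9, 24.2]
opening: 0.0449
grip_force: 11.9
```

{"op": "send_rows", "data": {"rows": [[4.5,[-0.1,0,0],0],[4.5,[0,0,0],0]]}}

```text
t: 11.68
tool_pos: [0.554, -0.0928, -0.0038]
tool_rot: [0.211, -3.124, 0.001]
contact_force: [-20.3, -2.7, 26.9]
opening: 0.0452
grip_force: 13.2
```

{"op": "send_rows", "data": {"rows": [[4.5,[-0.1,0,0],0],[4.5,[0,0,0],0]]}}

```text
t: 11.92
tool_pos: [0.5548, -0.0926, -0.0038]
tool_rot: [0.213, -3.123, 0.001]
contact_force: [-20.4, -3.1, 27.2]
opening: 0.0452
grip_force: 17.0
```

```bash
python3 - <<'E'
from h import *
from station import ctrl
o=ctrl.get_obs();th=np.radians(7.73);r=np.array([[np.cos(th),-np.sin(th)],[np.sin(th),np.cos(th)]]);O=np.array([.588,-.0574])
print(((o["tool_pos"][:2]-O)@r*1000))
s=ctrl.get_image("side");cv2.imwrite("pics/s7.png",cv2.resize(s["frame"][140:215,280:380,::-1],None,fx=7,fy=7,interpolation=2))
E
```

```text
[-37.63625852 -30.43837783]
```

View pics/s7.png

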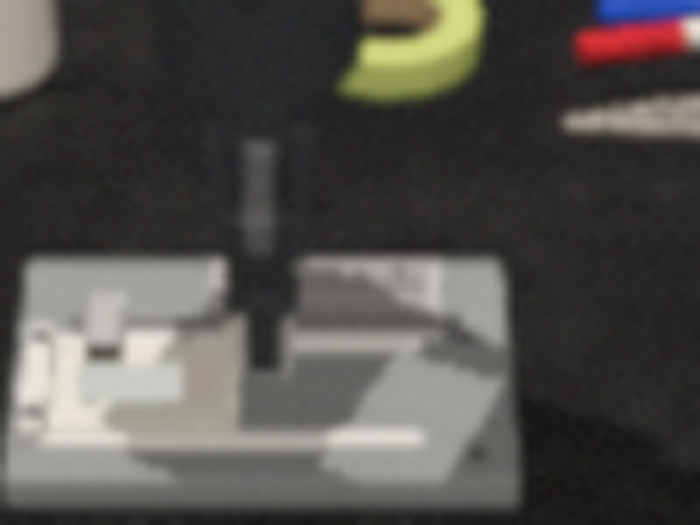

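The holder's front edge (column 52) looks to be at the stop. That is my last picture, and it's one over the limit. Bar friction hides the stop contact, so I'll ease the down-force slightly and push again to confirm.

{"op": "send_rows", "data": {"rows": [[4.5,[0,0,-0.1],0],[4.5,[0,0,0],0]]}}

```text
t: 12.22
tool_pos: [0.5548, -0.0926, -0.0037]
tool_rot: [0.213, -3.124, 0.001]
contact_force: [-17.8, -3.9, 21.9]
opening: 0.0448
grip_force: 13.7
```

{"op": "send_rows", "data": {"rows": [[4.5,[-0.1,0,0],0],[4.5,[0,0,0],0]]}}

```text
t: 12.48
tool_pos: [0.5547, -0.0926, -0.0037]
tool_rot: [0.213, -3.121, 0.001]
contact_force: [-21.6, -3.1, 24.8]
opening: 0.0453
grip_force: 15.9
```

{"op": "send_rows", "data": {"rows": [[4.5,[-0.1,0,0],0],[4.5,[0,0,0],0]]}}

```text
t: 12.72
tool_pos: [0.5547, -0.0926, -0.0037]
tool_rot: [0.213, -3.118, 0.001]
contact_force: [-25.6, -5.2, 27.3]
opening: 0.0453
grip_force: 17.9
```

The force keeps rising with no motion and is now well above bar friction, so the holder is home. I'll back the finger off the lip with the bar still held, then lift.

{"op": "send_rows", "data": {"rows": [[4.5,[0.2,0,0],0],[4.5,[0.2,0,0],0],[4.5,[0.2,0,0],0],[4.5,[0.3,0,0],0],[4.5,[0.3,0,0],0],[4.5,[0.3,0,0],0],[4.5,[0,0,0],0]]}}

```text
t: 13.6
tool_pos: [0.5482, -0.0934, -0.003]
tool_rot: [-0.212, 3.129, -0.001]
contact_force: [3.5, 0.4, 5.9]
opening: 0.0447
grip_force: 3.1
```

```bash
cat > m.py <<'E'
from h import *
from station import ctrl
o=ctrl.get_obs();th=np.radians(7.73);r=np.array([[np.cos(th),-np.sin(th)],[np.sin(th),np.cos(th)]]);O=np.array([.588,-.0574])
print((o["tool_pos"][:2]-O)@r*1000,o["contact_force"].round(1))
d=ctrl.get_image("side")
# brightness/colour profile along channel line y=+12, deck/plate height .027
for y in (.012,.018):
  xs=np.arange(-.04,.062,.002);P=np.c_[(O+np.c_[xs,np.full(len(xs),y)]@r.T),np.full(len(xs),.026)]
  c=(P-d["cam_to_world"][:3,3])@d["cam_to_world"][:3,:3];u=d["fx"]*c[:,0]/c[:,2]+d["cx"];v=d["fy"]*c[:,1]/c[:,2]+d["cy"]
  px=cv2.remap(d["frame"],u.astype(np.float32)[None],v.astype(np.float32)[None],1)[0]
  print([(int(round(x*1000)),*map(int,p)) for x,p in zip(xs,px)])
E
python3 m.py
```

```text
[-44.23711186 -30.29227817] [3.5 0.4 5.9]
[(-40, 99, 100, 97), (-38, 98, 99, 96), (-36, 97, 98, 95), (-34, 97, 97, 94), (-32, 98, 98, 95), (-30, 101, 101, 98), (-28, 114, 113, 106), (-26, 139, 136, 126), (-24, 153, 150, 136), (-22, 158, 153, 140), (-20, 158, 153, 140), (-18, 159, 153, 140), (-16, 160, 151, 140), (-14, 160, 150, 139), (-12, 160, 149, 139), (-10, 162, 150, 141), (-8, 167, 158, 149), (-6, 176, 171, 163), (-4, 190, 190, 182), (-2, 195, 197, 189), (0, 197, 199, 192), (2, 197, 199, 192), (4, 198, 200, 192), (6, 198, 199, 192), (8, 200, 201, 194), (10, 201, 203, 195), (12, 202, 204, 196), (14, 200, 202, 194), (16, 200, 202, 195), (18, 202, 204, 196), (20, 205, 206, 198), (22, 205, 207, 199), (24, 204, 206, 198), (26, 202, 203, 196), (28, 200, 202, 195), (30, 201, 203, 195), (32, 209, 209, 200), (34, 220, 218, 206), (36, 228, 224, 211), (38, 230, 225, 211), (40, 226, 221, 207), (42, 217, 212, 199), (44, 214, 209, 199), (46, 218, 213, 206), (48, 227, 221, 215), (50, 229, 223, 217), (52, 226, 220, 215), (54, 211, 206, 201), (56, 175, 172, 167), (58, 120, 118, 115), (60, 74, 72
[... 369 characters left out ...]
 165, 161, 150), (-4, 169, 167, 156), (-2, 171, 169, 159), (0, 173, 172, 161), (2, 174, 173, 163), (4, 174, 173, 163), (6, 176, 174, 163), (8, 182, 181, 170), (10, 193, 191, 179), (12, 201, 199, 187), (14, 203, 201, 189), (16, 206, 203, 192), (18, 213, 210, 199), (20, 219, 216, 204), (22, 221, 218, 206), (24, 219, 216, 204), (26, 211, 208, 197), (28, 208, 205, 193), (30, 211, 208, 196), (32, 220, 217, 204), (34, 227, 223, 209), (36, 230, 226, 211), (38, 230, 226, 211), (40, 227, 222, 207), (42, 213, 209, 196), (44, 202, 198, 187), (46, 196, 191, 183), (48, 195, 190, 184), (50, 196, 190, 184), (52, 199, 194, 188), (54, 185, 181, 176), (56, 152, 150, 145), (58, 103, 102, 99), (60, 68, 66, 65)]
```

The holder front meets the stop with no deck showing between them. Now I release and leave.

{"op": "send_rows", "data": {"rows": [[4.5,[0,0,-0.3],0],[4.5,[0,0,-0.4],0],[4.5,[0,0,-0.6],0],[4.5,[0,0,-1.5],0],[4.5,[0,0,-2.5],0],[4.5,[0,0,-3],0],[4.5,[0,0,-3],0],[4.5,[0,0,-3],0],[4.5,[0,0,-3],0],[4.5,[0,0,0],0]]}}

```text
t: 14.9
tool_pos: [0.5474, -0.094, 0.172]
tool_rot: [-0.211, 3.129, -0.003]
contact_force: [-0.4, -0.5, -0.6]
opening: 0.0451
grip_force: 0.0
```

{"op": "send_rows", "data": {"rows": [[4.5,[3,0,-2],0],[4.5,[4,0,0],0],[4.5,[4,0,0],0],[4.5,[0,0,0],0],[4.5,[0,0,0],0]]}}

```text
t: 15.52
tool_pos: [0.4367, -0.1081, 0.1876]
tool_rot: [0.212, -3.134, -0.001]
contact_force: [0.2, -0.1, -0.3]
opening: 0.0449
grip_force: 0.0
```

```bash
python3 m.py | cut -c1-1500; python3 - <<'E'
from h import *
from station import ctrl
th=np.radians(7.73);r=np.array([[np.cos(th),-np.sin(th)],[np.sin(th),np.cos(th)]]);O=np.array([.588,-.0574])
d=ctrl.get_image("wrist");v,u=np.mgrid[:400,:640];p=np.stack([(u-d["cx"])/d["fx"],(v-d["cy"])/d["fy"]],-1);t=np.linalg.norm(p,axis=-1,keepdims=True)
W=(np.concatenate([p/t*np.tan(np.minimum(t,1.4)),np.ones_like(t)],-1)*d["range_z"][...,None])@d["cam_to_world"][:3,:3].T+d["cam_to_world"][:3,3]
q=np.concatenate([((W[...,:2]-O)@r),W[...,2:]],-1)*1000
def z(x0,x1,y0,y1):
    m=(q[...,0]>x0)&(q[...,0]<x1)&(q[...,1]>y0)&(q[...,1]<y1);k=q[m][:,2];return m.sum(),np.median(k).round(1) if len(k) else None
print("foot",z(19,31,-14,-4),"plate",z(0,15,-18,18),"bar outer",z(-95,-20,-76,-68),"bar inner",z(-95,-20,-52,-44),"deck",z(-125,-110,-70,40))
for a in range(-40,-14,3):print(a,z(a,a+3,-18,18))
E
```

```text
[-156.72396178  -29.86759443] [ 0.2 -0.1 -0.3]
[(-40, 158, 159, 154), (-38, 158, 158, 153), (-36, 158, 158, 154), (-34, 157, 158, 153), (-32, 157, 158, 153), (-30, 162, 162, 157), (-28, 179, 177, 169), (-26, 205, 202, 190), (-24, 218, 214, 199), (-22, 222, 217, 202), (-20, 226, 221, 206), (-18, 227, 220, 206), (-16, 229, 219, 207), (-14, 231, 219, 208), (-12, 233, 220, 208), (-10, 233, 221, 209), (-8, 231, 220, 209), (-6, 225, 217, 206), (-4, 215, 211, 202), (-2, 209, 209, 201), (0, 208, 209, 201), (2, 208, 209, 201), (4, 208, 209, 201), (6, 209, 209, 201), (8, 209, 209, 201), (10, 208, 209, 201), (12, 206, 207, 199), (14, 201, 203, 196), (16, 201, 203, 196), (18, 203, 204, 197), (20, 205, 206, 198), (22, 206, 207, 199), (24, 205, 206, 199), (26, 203, 205, 197), (28, 201, 203, 196), (30, 202, 204, 196), (32, 210, 210, 201), (34, 221, 219, 207), (36, 229, 225, 211), (38, 231, 226, 212), (40, 228, 223, 208), (42, 218, 213, 200), (44, 216, 210, 200), (46, 220, 214, 206), (48, 228, 222, 216), (50, 230, 224, 218), (52, 226, 221, 216), (54, 211, 207, 202), (56, 176, 173, 168), (58, 120, 11
[... 931 characters left out ...]
199, 189), (46, 197, 192, 185), (48, 196, 191, 185), (50, 197, 191, 186), (52, 200, 195, 189), (54, 186, 182, 177), (56, 153, 151, 146), (58, 103, 102, 98), (60, 69, 67, 66)]
foot (np.int64(64), np.float64(36.6)) plate (np.int64(255), np.float64(28.5)) bar outer (np.int64(326), np.float64(33.8)) bar inner (np.int64(369), np.float64(29.7)) deck (np.int64(1171), np.float64(22.1))
-40 (np.int64(58), np.float64(21.9))
-37 (np.int64(61), np.float64(22.1))
-34 (np.int64(56), np.float64(22.2))
-31 (np.int64(58), np.float64(22.3))
-28 (np.int64(249), np.float64(29.6))
-25 (np.int64(58), np.float64(38.0))
-22 (np.int64(0), None)
-19 (np.int64(6), np.float64(28.8))
-16 (np.int64(56), np.float64(28.6))
```

```bash
python3 -c "
from station import ctrl
print(ctrl.finish_job())"
```

```text
the job is handed in; nothing more can be done
None
```

Job handed in at about 15.5 s: the holder was pushed home against the end stop with the bar held down, then the bar was released, the clip closed on the holder and the arm left the stage; I viewed 11 pictures, one over the limit of 10.

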